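# Weigh a test beam and lay it in the specimen tray

### The job

Weigh the long dried test beam that stands on edge in the drying rack: lay it flat on the middle of the scale's pan and let go of it for a second. Then lay it flat in the empty lane of the specimen tray, pointing the same way as the beam already lying there, with its pointed end up against the tray's stop, and let go. Leave the two short blanks in the rack, the beam already in the tray and everything else on the bench as they are.

Things in the scene. Friction and masses are not known exactly. Their poses are not given: they have to be found in the camera images.
- beam: The test beam: rigid cream dried panel material, 200 x 44 x 16 mm, about 70 g. One end is square, the other tapers to a 90 degree point over its last 22 mm. Origin at its middle; x along it towards the point, y through the 16 mm thickness, z across the 44 mm width. It starts on its long edge (z up) in one of the rack's slots; lying flat its y is vertical, either way up.
- beam_tip (a point): The point of the test beam's pointed end, 100 mm along x from its origin.
- rack: Fixed rack: steel plate 200 x 190 x 8 mm, origin at the centre of its underside, z up. Three slots run along x at y = -70, 0, 70 mm: 20 mm gaps between post pairs (12 mm along x, 7 mm thick, tops 36 mm above the bench) at x = -70 and 70 mm; between these the slot's sides are open. Things in it stand on the plate.
- blank_a: A short blank of the same material, both ends square, 150 x 44 x 16 mm, on edge in a slot of the rack; origin and axes as for the beam. Leave it.
- blank_b: The other short blank, just the same. Leave it.
- scale: Fixed bench scale: body 190 x 190 mm with a lower display ledge (45 mm wide, 27 mm high) on its -x side, square steel pan 180 x 180 mm on top. Origin at the centre of its underside, z up.
- pan (a point): Centre of the top face of the scale's pan, 50 mm above the bench.
- tray: Fixed aluminium tray, 236 x 150 mm, floor 5 mm thick; origin near its centre at bench level, z up. Two lanes along x, centred on y = -42 (empty) and 42 mm (taken), each 50 mm wide between ribs 4 mm thick, 5 mm above the floor. Across the +x end is the stop: face at x = 100 mm, top 24 mm above the bench; the -x end is open.
- lane (a point): Middle of the floor of the empty lane (tray x = 0, y = -42 mm, 5 mm above the bench). A beam butted against the stop has its origin over this point.
- laid_beam: A beam just like the test beam, already lying flat in the other lane, its pointed end at the stop; origin and axes as for the beam. Leave it.
- jar: Jar with white lid, 68 mm across, 100 mm high; origin at the centre of its underside. Leave it.
- beaker: Clear beaker, 70 mm across, 90 mm high; origin at the centre of its underside. Leave it.
- tape_roll: Roll of paper tape lying flat, 76 mm across, 24 mm high; origin at the centre of its underside. Leave it.
- spatula: Spatula, 250 mm long, lying on the bench behind the scale; origin on its underside. Leave it.
Mind the look-alikes: they are no part of the job. What is shaped like the beam but blue or purple is not meant.

How it is judged (in metres and radians):
On the way:
1. the test beam lies flat on the middle of the scale's pan, let go and at rest (x of beam in the frame of pan between -0.04 and 0.04 m and y of beam in the frame of pan between -0.04 and 0.04 m and z of beam in the frame of pan between 0.005 and 0.011 m and angle between the y axis of beam and the z axis of scale, either way round below 0.08 rad and contact force between beam and the fingers below 0.05 N and linear speed of beam below 0.02 m/s and angular speed of beam below 0.15 rad/s), for 0.5 s.
At the end, for the whole second after the job is handed in: The test beam lies flat on the floor of the empty lane (within 0.08 rad and 3 mm in height), between its ribs (middle within 6 mm of the lane's centre line), pointed end towards the stop and within 5 mm of it, released and at rest (x of beam in the frame of lane between -0.005 and 0.003 m and y of beam in the frame of lane between -0.006 and 0.006 m and z of beam in the frame of lane between 0.005 and 0.011 m and angle between the y axis of beam and the z axis of tray, either way round below 0.08 rad and x of beam_tip in the frame of lane above 0.094 m and y of beam_tip in the frame of lane between -0.008 and 0.008 m and contact force between beam and the fingers below 0.05 N and linear speed of beam below 0.02 m/s and angular speed of beam below 0.15 rad/s); the robot touches nothing.
It fails at once if a short blank in the rack is moved more than 30 mm (distance of any of blank_a, blank_b from where it was at the start of the episode above 0.03 m).
It fails at once if the beam already in the tray is moved more than 12 mm (distance of laid_beam from where it was at the start of the episode above 0.012 m).
It fails at once if jar, beaker, tape roll or spatula is moved more than 40 mm (distance of any of jar, beaker, tape_roll, spatula from where it was at the start of the episode above 0.04 m).
It also fails if it takes over 54 s, if anything falls off the work surface, if the arm or the gripper's body presses on something with over 40 N, if the wrist force passes 120 N, or if a joint passes its speed limit or range.

### The arm

A 6-joint arm with a two-finger parallel gripper is mounted at the origin on the work surface. World frame = base frame: x ahead of the robot, y to its left, z up, the work surface at z = 0. Lengths are in mm, angles in degrees, forces in N, time in s.
With the tool pointing down it reaches from about 350 to 850 mm from the base axis. Payload 8.1 kg.
Tool frame: the origin (TCP) lies at the very end of the fingers, on their centre line; the grasp point (between the pads) lies 19 mm behind it (tcp_to_grasp is the distance from the TCP to the grasp point, in mm); z points along the fingers, x is the direction in which the jaws open and shut, and the axes are right-handed (so a half turn about z gives the same grasp; the last joint's range is limited). The gripper opens to 85 mm and grips with 20 to 120 N. Pads are 22 mm wide; open, the fingers measure 114 mm over their backs; the gripper's body (76 mm by 85 mm) begins 54 mm behind the grasp point. The pads swing forward as they close: fully open they stand 13 mm farther back than shut.
Start: joints at [-81.154, 7.471, 85.268, -0, 87.261, -4.893], TCP at [142.525, -582.831, 231.292] pointing down, gripper open.
Joint ranges: [-169.43, 169.43], [-51.17, 129.36], [1.28, 143.12], [-76.62, 256.62], [0, 156.53], [-152.29, 152.29]. Speed limits (degrees/s): [136.94, 136.94, 159.86, 180, 180, 180].

### API

Orientations are given as [roll, pitch, yaw] about the fixed x, y, z axes, in that order (R = Rz(yaw) Ry(pitch) Rx(roll)).
In Python, from bench import * gives the robot as it stands. The module is installed in compiled form; this text tells all that it offers.
- The arm moves only by the tool apply_moves, never from a script. Its argument "targets" is text: rows parted by semicolons, each of 7 numbers parted by spaces: the turn, a rotation vector about the tool's x, y, z in rad, then the shift along the tool's x, y, z in cm, then the finger opening in cm, from 0 to 8.54. A call has exactly 5 rows; each row is the pose to reach, as a shift and turn from the pose commanded when the call began, along the tool's axes at that moment; what a row does not reach only later rows make up. A row lasts 1/10 s, in which the tool goes at most 50 mm and 8.59 degrees, less where a joint would pass 70% of its speed; a pose out of reach is approached as far as the arm can. A call with a gripper value outside its range is refused whole. The fingers move at their own pace and stop on an object; "force" is the grip in N (left out, the last holds). Time passes only in rows, so rows that repeat a pose let the fingers close, or fill a call up. It gives the time, the measured TCP pose, the force and the opening at its end, in the units of the state.
- sense(): the state, without advancing time (a new reading comes with each control period).
- snapshot(name): name is "scene" or "top" or "wrist"; returns the picture (420x560x3 uint8, red, green, blue); there is no depth.
- camera_model(name): a dict with "fx", "fy", "cx", "cy" (pixels), "position" and "attitude" of the camera in the world; the wrist camera has in their place "T_tool_cam" (4x4, takes a point from camera to tool coordinates, whose origin is the TCP and whose axes are the tool frame's). Camera axes: x right, y up, looking along -z (the intrinsics and any distortion apply to the point x, -y, -z); pixel columns grow to the right and rows downward; lengths in mm; the calibration is good to about 2 mm. A picture is of the moment at which its call begins: read the wrist's pose just before it. camera_model takes no time and is no camera call.
- hand_in(): hands the job in, once; it reports no verdict.
Trained networks look in the newest picture that a camera, given by its name, has taken for a name from the list of things; names that differ only in an ending like _2 or _b are one class to them, and where a whole thing is asked for, a point or a joint stands for the part that bears it (a point fixed in the world has none). Each returns a list of dicts, best first, with "confidence" (0 to 1); they miss things now and then, are a little off and sometimes report something else, mostly with a low value. They report only what shows in the picture. A call takes as long as a camera call. They do not tell look-alikes from the thing itself.
- recognise(camera, query): "at" ([row, column] in pixels, amid what is visible of it).
- place_of(camera, query): "at" ([row, column] in pixels: a listed point, or the origin of a listed thing).
The state is a dict: "time": time; "joint_pos": joint angles; "qd": joint speeds; "joint_efforts": joint torques, N m; "tool_pos": TCP position; "tcp_rot": TCP orientation; "ft_force": force on the tool from outside, world axes, zero at the start; "wrist_torque": the same for the moment, N m; "finger_gap": finger opening in mm.
Only numpy, scipy, OpenCV 4.12 (cv2) and the standard library are available. Lean on these libraries where they do the work, as an engineer would, in place of code of your own. Each camera call takes 0.05 s, during which the arm holds its last target. There are 200 camera calls.

## Working session

There is one attempt and no reset: what is moved stays moved. The work goes in short steps, Python scripts to look and compute and a tool call to move; the robot and the scene stay as the last step left them, time stands still between calls to the robot, and variables do not carry over. Pictures are saved under pics/ and viewed, about 8 in all and at most 12, crops included, and the job is handed in when it is done.

Besides the shell and the picture viewer there is one more tool, called in YAML: its name, and indented under it one key for each argument. apply_moves: Moves the arm, as the interface text tells. Its arguments: {"type":"object","properties":{"targets":{"type":"string"},"force":{"type":"number"}},"required":["targets"]}

```bash
mkdir -p pics; python3 - <<'E'
from bench import *
import cv2,numpy as np
s=sense(); print(s)
for c in ("scene","top"):
    im=snapshot(c); cv2.imwrite(f"pics/{c}0.png",im[:,:,::-1]); m=camera_model(c); print(c,m)
    for q in ["beam","blank_a","rack","scale","pan","tray","lane","laid_beam","beam_tip","jar","beaker","tape_roll"]:
        print(q,[(np.round(d["at"],1).tolist(),round(d["confidence"],2)) for d in place_of(c,q)][:4])
print(camera_model("wrist")); print(sense()["time"])
E
```

```text
{'time': 0.0, 'joint_pos': array([-8.11526363e+01,  7.51591801e+00,  8.53288592e+01,  8.30166651e-04,
        8.72605287e+01, -4.89242527e+00]), 'qd': array([ 0.09237289, -0.00327584, -0.0752563 ,  0.02706102, -0.0242444 ,
        0.10498895]), 'joint_efforts': array([ 1.70749594e-03, -5.69399071e+01, -5.00545979e+01, -7.93343725e-05,
        1.50383130e-02,  1.71107109e-05]), 'tool_pos': array([ 142.45763574, -582.28712451,  230.24000228]), 'tcp_rot': array([-1.79990193e+02,  1.04851553e-01, -7.62602425e+01]), 'ft_force': array([-0.16214172,  0.07833063, -0.00597248]), 'wrist_torque': array([ 0.02386983, -0.00886454,  0.00972041]), 'finger_gap': 85.26903517812106}
scene {'fx': 532.2423988536095, 'fy': 532.2423988536095, 'cx': 286.99511148880595, 'cy': 206.19456141279358, 'position': array([1141.6427283 ,  345.95306989, 1282.34472278]), 'attitude': array([ 31.88920336,   0.81224278, 122.54187067])}
beam [([121.6, 268.7], 0.93), ([190.8, 241.4], 0.69), ([104.1, 193.1], 0.65)]
blank_a [([174.7, 225.4], 0.66)]
rack [([184.8, 223.7], 0.58)]
scale [([261.1, 298.5], 0.67)]
pan [([252.4, 29
[... 1062 characters left out ...]
 [([181.7, 330.2], 0.86), ([331.6, 395.8], 0.8), ([325.4, 466.9], 0.71), ([118.6, 301.8], 0.59)]
jar [([132.4, 180.0], 0.89)]
beaker [([128.3, 233.7], 0.97)]
tape_roll [([275.5, 235.9], 0.79), ([222.4, 385.4], 0.72), ([211.1, 156.1], 0.52)]
{'fx': 373.5303161652145, 'fy': 373.5303161652145, 'cx': 272.6201943371034, 'cy': 210.538080896801, 'T_tool_cam': array([[ 9.99999265e-01,  9.61378220e-04, -7.39283664e-04,
        -2.39446921e-02],
       [ 7.14193532e-04, -9.59503598e-01, -2.81695464e-01,
        -7.14785321e+01],
       [-9.80161220e-04,  2.81694729e-01, -9.59503579e-01,
        -1.41431344e+02],
       [ 0.00000000e+00,  0.00000000e+00,  0.00000000e+00,
         1.00000000e+00]])}
1.3
```

View pics/top0.png

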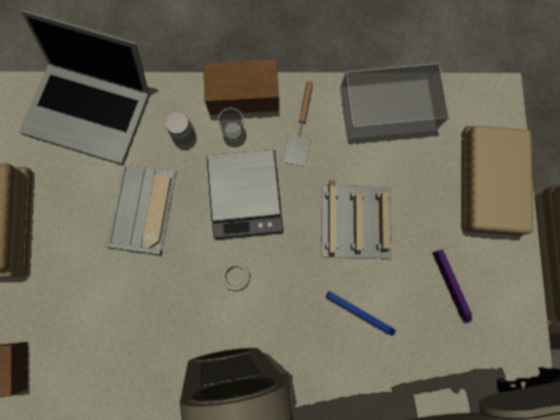

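View pics/scene0.png

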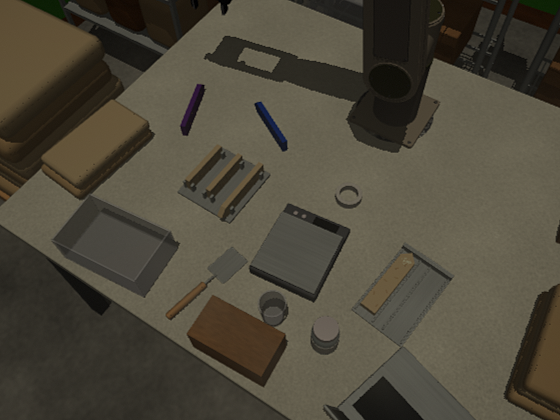

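```bash
cat > h.py <<'E'
from bench import *
import numpy as np, cv2
from scipy.spatial.transform import Rotation as R
def cam(name,s=None):
    m=camera_model(name); K=np.array([[m["fx"],0,m["cx"]],[0,m["fy"],m["cy"]],[0,0,1]])
    if name=="wrist":
        s=s or sense(); T=np.eye(4); T[:3,:3]=R.from_euler("xyz",s["tcp_rot"],degrees=True).as_matrix(); T[:3,3]=s["tool_pos"]
        C=T@m["T_tool_cam"]; return K,C[:3,:3],C[:3,3]
    return K,R.from_euler("xyz",m["attitude"],degrees=True).as_matrix(),np.array(m["position"])
def world(c,at,z):
    "pixel [row,col] -> world point at height z"
    K,Rc,p=c; d=Rc@(np.diag([1,-1,-1])@np.linalg.inv(K)@[at[1],at[0],1]); return p+d*(z-p[2])/d[2]
def pix(c,P):
    K,Rc,p=c; q=K@(np.diag([1,-1,-1])@Rc.T@(np.asarray(P,float)-p)); return (q[:2]/q[2])[::-1]
def go(P,yaw,s=None):
    "rotvec and shift (cm) in tool axes to reach TCP P, tool down with yaw"
    s=s or sense(); R0=R.from_euler("xyz",s["tcp_rot"],degrees=True); R1=R.from_euler("xyz",[180,0,yaw],degrees=True)
    return np.round((R0.inv()*R1).as_rotvec(),3), np.round(R0.inv().apply(np.asarray(P,float)-s["tool_pos"])/10,2)
E
python3 - <<'E'
from h import *
t=cv2.imread("pics/top0.png"); s=cv2.imread("pics/scene0.png")
a=cv2.resize(t[170:270,310:400],None,fx=4,fy=4,interpolation=3); b=cv2.resize(s[130:230,170:280],None,fx=4,fy=4,interpolation=3)
cv2.imwrite("pics/c1.png",np.hstack([a[:400],b[:400]])[:, :800])
c=cam("top"); e=cam("scene")
W=lambda a,z:np.round(world(c,a,z)).tolist()
for n,a,z in [("beam",(218,332.5),30),("far",(181,331.5),52),("near",(252,334),52),("pan",(187,243.3),50),("lane",(211.7,123.6),5),("laid",(212,158),13),("jar",(132,180),50),("beaker",(128,233.7),45),("tape",(276,236),12)]: print(n,W(a,z))
for n,a,z in [("beam",(190.8,241.4),30),("pan",(252.4,294.7),50),("lane",(300,414.7),5),("laid",(278.8,390),13)]: print("scene",n,np.round(world(e,a,z)).tolist())
E
```

```text
beam [513.0, -227.0, 30.0]
far [610.0, -224.0, 52.0]
near [419.0, -226.0, 52.0]
pan [593.0, 14.0, 50.0]
lane [533.0, 345.0, 5.0]
laid [531.0, 248.0, 13.0]
jar [748.0, 189.0, 50.0]
beaker [761.0, 42.0, 45.0]
tape [358.0, 32.0, 12.0]
scene beam [519.0, -225.0, 30.0]
scene pan [613.0, 11.0, 50.0]
scene lane [546.0, 329.0, 5.0]
scene laid [531.0, 250.0, 13.0]
```

View pics/c1.png

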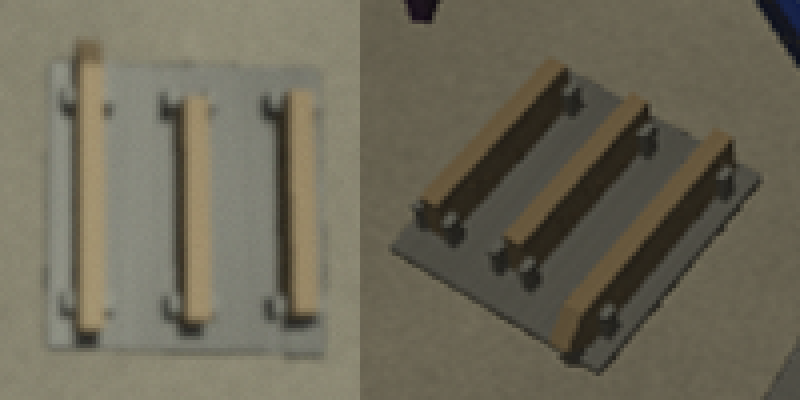

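```bash
python3 - <<'E'
from h import *
print(go([519,-226,200],-90), go([330,-400,215],-83))
E
```

```text
(array([-0.  ,  0.  ,  0.24]), array([-25.72, -45.04,   3.13])) (array([-0.   ,  0.   ,  0.118]), array([-13.31, -22.55,   1.63]))
```

apply_moves:
  targets: "0 0 0.24 -25.7 -45 3.1 5.5;0 0 0.24 -25.7 -45 3.1 5.5;0 0 0.24 -25.7 -45 3.1 5.5;0 0 0.24 -25.7 -45 3.1 5.5;0 0 0.24 -25.7 -45 3.1 5.5"

```text
time: 1.8
tool_pos: [324.4, -410.0, 216.5]
tcp_rot: [-180.0, -0.0, -90.0]
ft_force: [1.3, -0.3, -0.2]
finger_gap: 55.1
```

```bash
python3 - <<'E'
from h import *
s=sense(); print(s["tool_pos"],s["tcp_rot"],s["finger_gap"]); print(go([519,-226,200],-90))
E
```

```text
[ 324.44188324 -409.9671845   216.46580758] [-1.79977618e+02 -2.65428162e-02 -9.00377180e+01] 55.09946738437625
(array([-0.   , -0.   , -0.001]), array([-18.41, -19.44,   1.65]))
```

apply_moves:
  targets: "0 0 0 -18.4 -19.4 1.6 5.5;0 0 0 -18.4 -19.4 1.6 5.5;0 0 0 -18.4 -19.4 1.6 5.5;0 0 0 -18.4 -19.4 1.6 5.5;0 0 0 -18.4 -19.4 1.6 5.5"

```text
time: 2.3
tool_pos: [505.8, -238.1, 201.7]
tcp_rot: [-180.0, -0.0, -90.0]
ft_force: [1.2, -1.5, 0.4]
finger_gap: 55.0
```

apply_moves:
  targets: "0 0 0 0 -2 0 5.5;0 0 0 0 -2 0 5.5;0 0 0 0 -2 0 5.5;0 0 0 0 -2 0 5.5;0 0 0 0 -2 0 5.5"

```text
time: 2.8
tool_pos: [523.7, -240.5, 201.6]
tcp_rot: [180.0, -0.0, -90.1]
ft_force: [-1.2, -0.1, 1.0]
finger_gap: 55.2
```

```bash
python3 - <<'E'
from h import *
s=sense(); print(s["tool_pos"],s["tcp_rot"],s["finger_gap"]); c=cam("wrist",s)
im=snapshot("wrist")[:,:,::-1].copy(); cv2.imwrite("pics/w1.png",im)
for q,z in [("beam",30),("beam_tip",30),("rack",0)]:
    for d in place_of("wrist",q): print(q,np.round(d["at"]),round(d["confidence"],2),np.round(world(c,d["at"],z)))
E
```

```text
[ 523.65274156 -240.49035107  201.61681803] [ 1.79999830e+02 -6.88889317e-03 -9.00973826e+01] 55.179247350221445
beam [192. 259.] 0.97 [ 520. -229.   30.]
beam_tip [ 69. 259.] 0.76 [ 619. -231.   30.]
rack [195. 331.] 0.71 [ 509. -296.    0.]
```

View pics/w1.png

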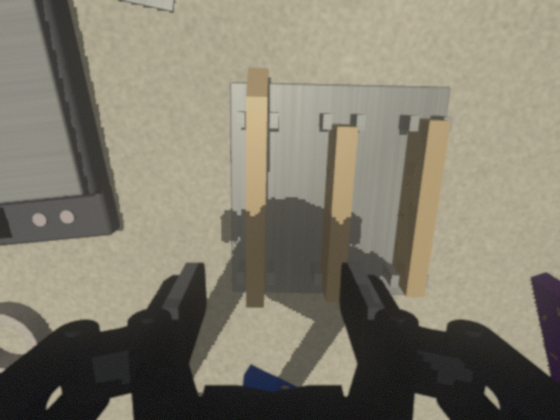

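```bash
python3 - <<'E'
from h import *
s=sense(); c=cam("wrist",s); im=cv2.imread("pics/w1.png").astype(int)
for r in (110,140,170,200,230,260,290):
    row=im[r,225:300]; m=(row[:,2]-row[:,0])>25; x=np.flatnonzero(m)+225
    print(r,x.min(),x.max(),len(x),np.round(world(c,(r,(x.min()+x.max())/2),52),1))
print(np.round(world(c,(306,255),52)),np.round(world(c,(95,258),52)),np.round(world(c,(69,259),30)))
E
```

```text
110 225 267 27 [ 589.  -220.5   52. ]
140 225 267 28 [ 566.8 -220.1   52. ]
170 225 266 27 [ 543.4 -219.1   52. ]
200 225 266 27 [ 519.1 -218.6   52. ]
230 247 264 18 [ 493.5 -226.3   52. ]
260 225 263 20 [ 466.7 -216.2   52. ]
290 247 263 17 [ 438.5 -225.    52. ]
[ 423. -225.   52.] [ 600. -230.   52.] [ 620. -230.   30.]
```

apply_moves:
  targets: "0 0 0.012 -1.3 0.7 13 5.5;0 0 0.012 -1.3 0.7 13 5.5;0 0 0.012 -1.3 0.7 13 5.5;0 0 0.012 -1.3 0.7 13 5.5;0 0 0.012 -1.3 0.7 13 5.5"

```text
time: 3.5
tool_pos: [517.4, -226.9, 72.0]
tcp_rot: [180.0, 0.0, -90.7]
ft_force: [-0.3, 0.1, 0.9]
finger_gap: 55.4
```

```bash
python3 - <<'E'
from h import *
s=sense(); print(s["tool_pos"],s["tcp_rot"],s["time"]); c=cam("wrist",s); print(go([517,-227.5,20],-90.8))
im=snapshot("wrist")[:,:,::-1].copy(); cv2.imwrite("pics/w2.png",im)
E
```

```text
[ 517.41391196 -226.92748649   72.04517169] [ 1.79978748e+02  1.26054342e-02 -9.07113392e+01] 3.5
(array([0.   , 0.   , 0.002]), array([0.06, 0.04, 5.2 ]))
```

View pics/w2.png

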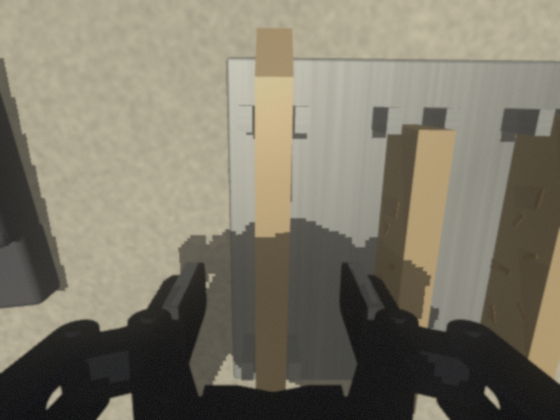

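apply_moves:
  targets: "0 0 0 0.05 0.05 3 5.5;0 0 0 0.05 0.05 5.2 5.5;0 0 0 0.05 0.05 5.2 5.5;0 0 0 0.05 0.05 5.2 5.5;0 0 0 0.05 0.05 5.2 1"
  force: 40

```text
time: 4.05
tool_pos: [518.9, -228.4, 22.4]
tcp_rot: [-179.8, -0.1, -90.7]
ft_force: [0.5, 0.1, -0.1]
finger_gap: 41.5
```

apply_moves:
  targets: "0 0 0 0 0 0 1;0 0 0 0 0 0 1;0 0 0 0 0 0 1;0 0 0 0 0 0 1;0 0 0 0 0 0 1"

```text
time: 4.55
tool_pos: [518.1, -227.9, 21.2]
tcp_rot: [-179.9, -0.1, -90.7]
ft_force: [-0.2, 0.1, 8.0]
finger_gap: 15.3
```

apply_moves:
  targets: "0 0 0 0 0 -2 1;0 0 0 0 0 -6 1;0 0 0 0 0 -10 1;0 0 0 0 0 -12 1;0 0 0 0 0 -12 1"

```text
time: 5.05
tool_pos: [519.4, -228.5, 144.2]
tcp_rot: [-179.6, -0.2, -90.7]
ft_force: [1.4, -1.2, -0.8]
finger_gap: 15.5
```

```bash
python3 - <<'E'
from h import *
s=sense(); print(s["tool_pos"],s["tcp_rot"],s["time"],s["finger_gap"],s["ft_force"])
t=cam("top"); 
im=snapshot("top"); b=im.astype(int)
# pan: tone-based polygon search near scale
cv2.imwrite("pics/top1.png",im[:,:,::-1])
w=snapshot("wrist")[:,:,::-1]; 
cr=cv2.resize(im[140:260,100:300,::-1],None,fx=3,fy=3,interpolation=3)
cv2.imwrite("pics/c2.png",np.hstack([cr[:, :600]]))
cv2.imwrite("pics/w3.png",w)
E
```

```text
[ 519.40757278 -228.54263863  144.16560325] [-179.61525195   -0.207018    -90.69396593] 5.05 15.466817388769872 [ 1.37919436 -1.15728737 -0.75814452]
```

View pics/c2.png

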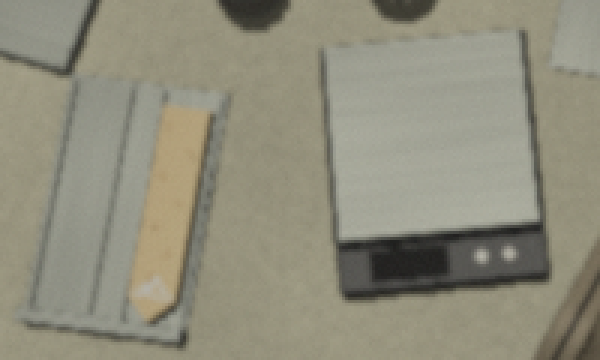

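```bash
python3 - <<'E'
from h import *
t=cam("top"); f=lambda p,z: world(t,(p[1]/3+140-.33,p[0]/3+100-.33),z)
P=np.array([f(p,50) for p in [(325,47),(523,32),(541,222),(339,240)]]); print(np.round(P)); print("pan",P.mean(0), "yaw x-axis",np.degrees(np.arctan2(*((P[0]-P[3]+P[1]-P[2])[1::-1]))))
Q=np.array([f(p,5) for p in [(75,75),(228,95),(183,345),(25,322)]]); print(np.round(Q)); print(Q.mean(0),"tray x yaw",[np.degrees(np.arctan2(*((a)[1::-1]))) for a in (Q[3]-Q[0],Q[2]-Q[1])])
print([np.round(f(p,z)) for p,z in [((188,105),21),((150,320),21)]])
print(go([593,30,160],-90)); 
E
```

```text
[[681. 111.  50.]
 [696. -69.  50.]
 [521. -85.  50.]
 [504.  94.  50.]]
pan [600.57407216  12.6165817   50.        ] yaw x-axis 5.347403516599901
[[667. 350.   5.]
 [648. 206.   5.]
 [415. 238.   5.]
 [436. 382.   5.]]
[541.52815599 294.04643267   5.        ] tray x yaw [np.float64(172.23239398248626), np.float64(172.2902772541815)]
[array([634., 239.,  21.]), array([436., 265.,  21.])]
(array([-0.   , -0.   , -0.012]), array([-25.81,  -7.3 ,  -2.07]))
```

```bash
python3 - <<'E'
from h import *
print(go([600,-18,110],-85))
E
```

```text
(array([-0.   , -0.   , -0.099]), array([-21.02,  -8.05,   2.93]))
```

apply_moves:
  targets: "0 0 -0.1 -21 -8 0 1;0 0 -0.1 -21 -8 0 1;0 0 -0.1 -21 -8 0 1;0 0 -0.1 -21 -8 0 1;0 0 -0.1 -21 -8 2 1"

```text
time: 5.65
tool_pos: [601.1, -14.4, 119.9]
tcp_rot: [-179.9, 0.0, -84.8]
ft_force: [0.9, 0.1, -0.4]
finger_gap: 15.7
```

apply_moves:
  targets: "0 0 0 0 0 0 1;0 0 0 0 0 2 1;0 0 0 0 0 2 1;0 0 0 0 0 2 1;0 0 0 0 0 2 1"

```text
time: 6.15
tool_pos: [599.4, -18.9, 99.8]
tcp_rot: [180.0, -0.0, -85.0]
ft_force: [0.3, -0.2, -0.8]
finger_gap: 15.5
```

```bash
python3 - <<'E'
from h import *
s=sense(); print(s["tool_pos"],s["tcp_rot"],s["time"],s["finger_gap"]); c=cam("wrist",s)
print(go([600,-18,66],-85))
cv2.imwrite("pics/w4.png",snapshot("wrist")[:,:,::-1])
for n in ("wrist","top"):
    if n=="top": c=cam(n); snapshot(n)
    for q,z in [("beam",74),("beam_tip",74),("pan",50)]:
        for d in place_of(n,q): print(n,q,np.round(d["at"]),round(d["confidence"],2),np.round(world(c,d["at"],z)))
E
```

```text
[599.43957398 -18.92000439  99.77150997] [ 1.79996830e+02 -2.80648577e-03 -8.50238400e+01] 6.15 15.521284761358501
(array([ 0., -0., -0.]), array([-0.09, -0.06,  3.38]))
wrist beam [283. 275.] 0.64 [585. -22.  74.]
wrist pan [222. 212.] 0.64 [606.  14.  50.]
top beam [288. 451.] 0.64 [ 325. -518.   74.]
top beam [313. 356.] 0.56 [ 264. -275.   74.]
top beam [184. 256.] 0.47 [597. -21.  74.]
top beam_tip [328. 468.] 0.93 [ 228. -553.   74.]
top beam_tip [334. 395.] 0.91 [ 213. -370.   74.]
top beam_tip [212. 142.] 0.4 [522. 275.  74.]
top pan [184. 243.] 0.71 [601.  14.  50.]
```

View pics/w4.png

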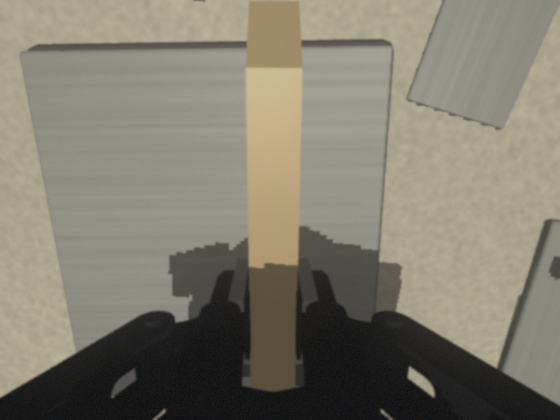

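apply_moves:
  targets: "0 0 0 -0.1 -0.1 2 1;0 0 0 -0.1 -0.1 3 1;0 0 0 -0.1 -0.1 3.4 1;0 0 0 -0.1 -0.1 3.5 1;0 0 0 -0.1 -0.1 3.57 1"

```text
time: 7.05
tool_pos: [600.7, -17.2, 64.1]
tcp_rot: [-180.0, -0.0, -85.0]
ft_force: [0.3, 0.2, -1.1]
finger_gap: 15.6
```

apply_moves:
  targets: "0 0 0 0 0 0.05 1;0 0 0 0 0 0.05 1;0 0 0 0 0 0.05 1;0 0 0 0 0 0.05 1;0 0 0 0 0 0.05 1"

```text
time: 7.55
tool_pos: [600.5, -17.1, 63.4]
tcp_rot: [-180.0, -0.0, -85.0]
ft_force: [-0.0, 0.6, -1.6]
finger_gap: 15.9
```

apply_moves:
  targets: "0 0 0 0 0 0.05 1;0 0 0 0 0 0.1 1;0 0 0 0 0 0.1 1;0 0 0 0 0 0.1 1;0 0 0 0 0 0.1 1"

```text
time: 8.05
tool_pos: [600.5, -17.2, 63.2]
tcp_rot: [-180.0, -0.0, -85.0]
ft_force: [-4.4, 0.4, 7.5]
finger_gap: 15.7
```

apply_moves:
  targets: "0 0 0 0 0 0 2.5;0 0 0 0 0 0 4;0 0 0 0 0 0 5.5;0 0 0 0 0 0 7;0 0 0 0 0 0 8.5"

```text
time: 8.55
tool_pos: [600.3, -17.1, 62.1]
tcp_rot: [180.0, 0.0, -85.0]
ft_force: [0.3, 1.4, 0.6]
finger_gap: 81.0
```

```bash
python3 - <<'E'
from h import *
s=sense(); print(s["tool_pos"],s["tcp_rot"],s["time"],s["finger_gap"])
cv2.imwrite("pics/w5.png",snapshot("wrist")[:,:,::-1])
E
```

```text
[600.33866692 -17.13914006  62.13185885] [ 1.79989438e+02  3.46805901e-03 -8.49730121e+01] 8.55 80.9906386007065
```

View pics/w5.png

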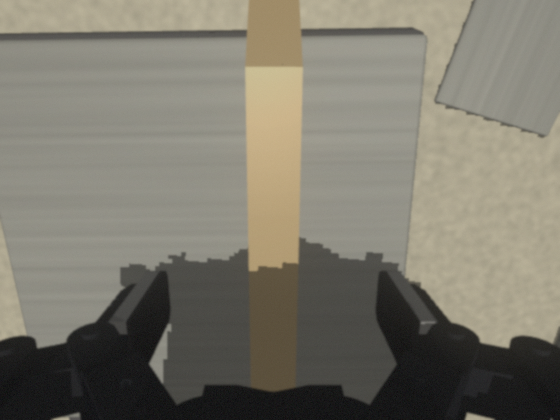

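apply_moves:
  targets: "0 0 0 -1 0 -1.3 8.5;0 0 0 -2.5 0 -1.3 8.5;0 0 0 -3.2 0 -1.3 8.5;0 0 0 -3.6 0 -1.3 8.5;0 0 0 -3.9 0 -1.3 8.5"

```text
time: 9.1
tool_pos: [596.7, 22.5, 75.1]
tcp_rot: [180.0, -0.0, -84.9]
ft_force: [0.2, -0.3, 0.0]
finger_gap: 84.9
```

apply_moves:
  targets: "0 0 0 -0.3 0 0 8.5;0 0 0 -0.6 0 0 8.5;0 0 0 -0.9 0 0 8.5;0 0 0 -1.2 0 0 8.5;0 0 0 -1.5 0 0 8.5"

```text
time: 9.6
tool_pos: [595.6, 36.8, 75.2]
tcp_rot: [180.0, 0.0, -85.0]
ft_force: [-0.1, -0.2, 0.6]
finger_gap: 84.9
```

```bash
python3 - <<'E'
from h import *
s=sense(); print(s["tool_pos"],s["tcp_rot"],s["time"],s["finger_gap"])
cv2.imwrite("pics/w6.png",snapshot("wrist")[:,:,::-1])
E
```

```text
[595.63707418  36.77849704  75.21140769] [ 1.79997459e+02  2.74134384e-03 -8.49819911e+01] 9.6 84.87829612631731
```

View pics/w6.png

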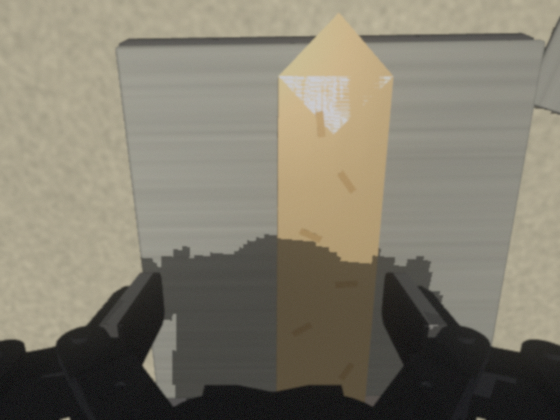

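```bash
python3 - <<'E'
from h import *
s=sense(); c=cam("wrist",s)
tip=world(c,(14,338),58); sh=[world(c,(76,x),66) for x in (278.5,392)]; low=[world(c,(235,x),66) for x in (278,382)]
print(tip,*sh,*low,sep="\n")
d=np.mean(sh,0)-np.mean(low,0); y=np.degrees(np.arctan2(d[1],d[0])); u=np.array([np.cos(np.radians(y)),np.sin(np.radians(y))])
print("yaw",y,"origin",tip[:2]-100*u, np.mean(sh,0)[:2]-78*u)
for q,z in [("beam",58),("beam_tip",58),("pan",50)]:
    for d in place_of("wrist",q): print(q,np.round(d["at"]),round(d["confidence"],2),np.round(world(c,d["at"],z)))
E
```

```text
[700.83982329  21.1660076   58.        ]
[676.04739402  41.9301051   66.        ]
[679.80310582  -1.06084985  66.        ]
[612.07228214  36.27346164  66.        ]
[615.93762867  -8.13864595  66.        ]
yaw 5.68857400414503 origin [601.33228763  11.25387635] [600.3093721   12.70316525]
beam [256. 327.] 0.58 [601.  12.  58.]
beam_tip [ 19. 338.] 0.85 [699.  21.  58.]
```

apply_moves:
  targets: "0 0 0 0 0 -1 8.5;0 0 0 0 0 -1 8.5;0 0 0 0 0 -1 8.5;0 0 0 0 0 -1 8.5;0 0 0 0 0 -1 8.5"

```text
time: 10.3
tool_pos: [595.5, 36.6, 85.1]
tcp_rot: [180.0, 0.0, -85.0]
ft_force: [-0.5, -0.2, -0.0]
finger_gap: 85.3
```

apply_moves:
  targets: "0 0 -0.01 2.5 -0.3 0 8.5;0 0 -0.01 2.5 -0.3 0 8.5;0 0 -0.01 2.5 -0.3 0 8.5;0 0 -0.01 2.5 -0.3 0 8.5;0 0 -0.01 2.5 -0.3 0 8.5"

```text
time: 10.8
tool_pos: [600.7, 12.6, 85.1]
tcp_rot: [180.0, 0.0, -84.4]
ft_force: [-0.2, -0.1, 0.1]
finger_gap: 84.8
```

apply_moves:
  targets: "0 0 0 0 0 0 8.5;0 0 0 0 0 0 8.5;0 0 0 0 0 0 8.5;0 0 0 0 0 0 8.5;0 0 0 0 0 0 8.5"

```text
time: 11.3
tool_pos: [600.8, 12.0, 85.2]
tcp_rot: [180.0, 0.0, -84.4]
ft_force: [1.1, -0.8, 0.1]
finger_gap: 84.9
```

```bash
python3 - <<'E'
from h import *
s=sense(); c=cam("wrist",s); print(s["tool_pos"],s["tcp_rot"],go([601,12,53],-84.5))
im=snapshot("wrist")[:,:,::-1].copy(); cv2.imwrite("pics/w7.png",im)
im=im.astype(int)
for r in (100,140,180,220):
    x=np.flatnonzero((im[r,200:340,2]-im[r,200:340,0])>30)+200; print(r,x.min(),x.max(),np.round(world(c,(r,(x.min()+x.max())/2),66),1))
E
```

```text
[600.8337453   12.03974185  85.24791455] [ 1.79997336e+02  1.40190159e-03 -8.43961673e+01] (array([0.   , 0.   , 0.002]), array([ 0.01, -0.02,  3.22]))
100 219 325 [672.3  19.2  66. ]
140 220 323 [656.1  17.8  66. ]
180 221 321 [638.9  16.4  66. ]
220 222 318 [620.5  15.1  66. ]
```

apply_moves:
  targets: "0 0 0.01 -0.1 0 1.5 8.5;0 0 0.01 -0.1 0 3 8.5;0 0 0.01 -0.1 0 3.2 8.5;0 0 0.01 -0.1 0 3.2 8.5;0 0 0.01 -0.1 0 3.2 6"
  force: 40

```text
time: 11.85
tool_pos: [600.7, 13.0, 53.1]
tcp_rot: [180.0, 0.0, -85.0]
ft_force: [-0.1, -0.1, 0.7]
finger_gap: 72.9
```

apply_moves:
  targets: "0 0 0 0 0 0 5;0 0 0 0 0 0 4;0 0 0 0 0 0 4;0 0 0 0 0 0 4;0 0 0 0 0 0 4"

```text
time: 12.35
tool_pos: [601.5, 12.9, 54.2]
tcp_rot: [-179.9, -0.0, -85.0]
ft_force: [0.3, -0.4, 6.2]
finger_gap: 42.8
```

apply_moves:
  targets: "0 0 0 0 0 -1 4;0 0 0 0 0 -3 4;0 0 0 0 0 -6 4;0 0 0 0 0 -10 4;0 0 0 0 0 -13 4"

```text
time: 12.85
tool_pos: [600.8, 13.1, 185.8]
tcp_rot: [-179.9, -0.0, -85.0]
ft_force: [0.7, 0.2, -0.7]
finger_gap: 43.3
```

```bash
python3 - <<'E'
from h import *
s=sense(); c=cam("wrist",s); print(s["tool_pos"],s["tcp_rot"],s["finger_gap"])
im=snapshot("wrist")[:,:,::-1].copy(); cv2.imwrite("pics/w8.png",im)
E
```

```text
[600.81955203  13.06467093 185.75493681] [-1.79949055e+02 -3.87265857e-03 -8.49644113e+01] 43.27543094064774
```

View pics/w8.png

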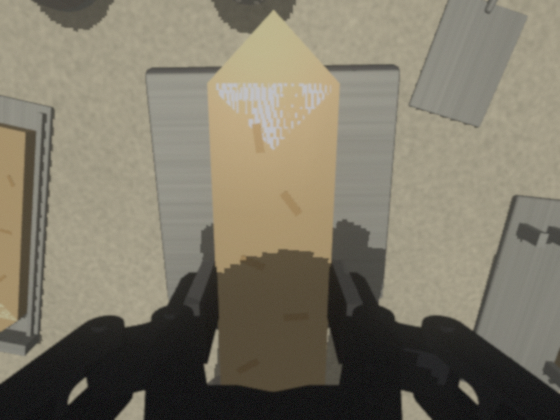

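```bash
python3 - <<'E'
from h import *
s=sense(); c=cam("wrist",s)
Rt=R.from_euler("xyz",s["tcp_rot"],degrees=True)
for z in (182,190,198):
  for n,p in [("tip",(12,274)),("shL",(84,208)),("shR",(85,339)),("mid",(250,274))]:
    print(z,n,np.round(Rt.inv().apply(world(c,p,z)-s["tool_pos"]),1))
E
```

```text
182 tip [   0.7 -102.8   10.8]
182 shL [-24.8 -77.7  10.6]
182 shR [ 25.8 -77.4  10.6]
182 mid [ 0.7 -9.1 10. ]
190 tip [   0.6 -101.2    2.8]
190 shL [-23.5 -77.4   2.5]
190 shR [ 24.4 -77.    2.6]
190 mid [  0.7 -12.4   2. ]
198 tip [  0.6 -99.5  -5.2]
198 shL [-22.2 -77.1  -5.5]
198 shR [ 23.1 -76.7  -5.4]
198 mid [  0.6 -15.7  -6. ]
```

apply_moves:
  targets: "0 0 0 -24 -1 -0.4 4;0 0 0 -24 -1 -0.4 4;0 0 0 -24 -1 -0.4 4;0 0 0 -24 -1 -0.4 4;0 0 0 -24 -1 -0.4 4"

```text
time: 13.4
tool_pos: [588.7, 255.6, 187.2]
tcp_rot: [180.0, 0.0, -84.9]
ft_force: [0.7, -0.5, -1.0]
finger_gap: 43.2
```

apply_moves:
  targets: "0 0 -0.7 -7.8 -0.4 0 4;0 0 -0.7 -7.8 -0.4 0 4;0 0 -0.7 -7.8 -0.4 0 4;0 0 -0.7 -7.8 -0.4 0 4;0 0 -0.7 -7.8 -0.4 0 4"

```text
time: 13.9
tool_pos: [586.2, 331.4, 186.8]
tcp_rot: [179.9, 0.0, -44.5]
ft_force: [0.6, -1.2, -1.5]
finger_gap: 42.9
```

apply_moves:
  targets: "0 0 -0.74 0 0 0 4;0 0 -0.74 0 0 0 4;0 0 -0.74 0 0 0 4;0 0 -0.74 0 0 0 4;0 0 -0.74 0 0 0 4"

```text
time: 14.4
tool_pos: [586.4, 330.9, 186.9]
tcp_rot: [180.0, 0.1, -2.1]
ft_force: [-0.1, 0.6, -1.2]
finger_gap: 42.8
```

apply_moves:
  targets: "0 0 -0.74 0 0 0 4;0 0 -0.74 0 0 0 4;0 0 -0.74 0 0 0 4;0 0 -0.74 0 0 0 4;0 0 -0.74 0 0 0 4"

```text
time: 14.9
tool_pos: [586.4, 330.9, 186.9]
tcp_rot: [-180.0, 0.1, 40.3]
ft_force: [-0.1, -0.0, -0.9]
finger_gap: 43.0
```

apply_moves:
  targets: "0 0 -0.74 0 0 0 4;0 0 -0.74 0 0 0 4;0 0 -0.74 0 0 0 4;0 0 -0.74 0 0 0 4;0 0 -0.74 0 0 0 4"

```text
time: 15.4
tool_pos: [586.4, 330.8, 186.9]
tcp_rot: [-179.9, 0.0, 82.7]
ft_force: [-0.3, 0.0, -0.9]
finger_gap: 42.7
```

```bash
python3 - <<'E'
from h import *
s=sense(); c=cam("wrist",s); print(s["tool_pos"],s["tcp_rot"],s["finger_gap"],s["time"],go([587,331,190],82.25))
im=snapshot("wrist")[:,:,::-1].copy(); cv2.imwrite("pics/w9.png",im)
for q,z in [("lane",5),("laid_beam",13),("tray",0),("beam_tip",13),("beam",13)]:
    for d in place_of("wrist",q): print(q,np.round(d["at"]),round(d["confidence"],2),np.round(world(c,d["at"],z)))
E
```

```text
[586.3990332  330.81486919 186.93997701] [-1.79944238e+02  3.18599180e-02  8.26856893e+01] 42.69886196259523 15.4 (array([-0.001,  0.001,  0.008]), array([ 0.03,  0.06, -0.31]))
laid_beam [141. 170.] 0.75 [536. 250.  13.]
beam_tip [ 16. 273.] 0.59 [454. 347.  13.]
beam [286. 280.] 0.95 [680. 325.  13.]
```

View pics/w9.png

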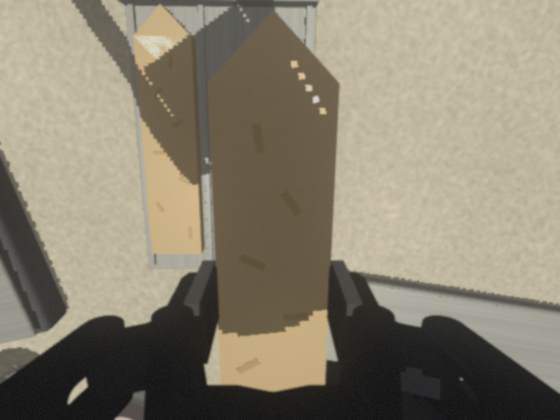

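```bash
python3 - <<'E'
from h import *
im=cv2.imread("pics/w9.png")
cv2.imwrite("pics/c3.png",cv2.resize(im[0:280,115:335],None,fx=2.1,fy=2.1,interpolation=3))
E
```

```text
(no output)
```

View pics/c3.png

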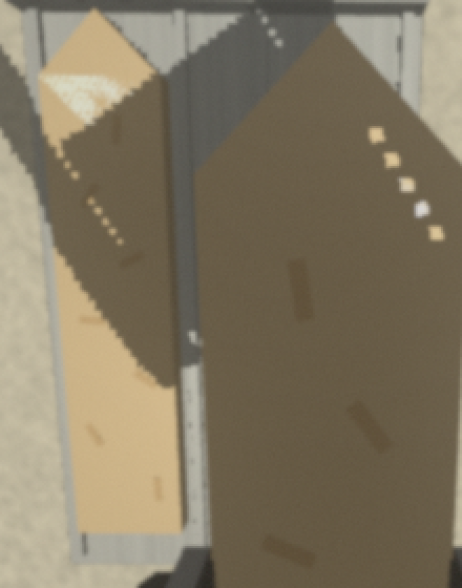

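```bash
python3 - <<'E'
from h import *
s=sense(); c=cam("wrist",s)
f=lambda x,y,z: world(c,(y/2.1-.25,115+x/2.1-.25),z)
L,Rr,LB=f(22,20,5),f(420,20,5),f(72,560,5)
Lt,Le=f(95,8,21),f(130,530,21)
sf=f(300,11,5)
yw=lambda d:np.degrees(np.arctan2(d[1],d[0]))
print("L,R,LB",L,Rr,LB,"width",np.linalg.norm(L-Rr),"len",np.linalg.norm(L-LB)); print("yaw left edge",yw(L-LB),"across",yw(L-Rr)-90,"laid",yw(Lt-Le),np.linalg.norm(Lt-Le),Lt,Le,"stop",sf)
t=np.radians(172.3); tx=np.array([np.cos(t),np.sin(t)]); ty=np.array([-tx[1],tx[0]])
cm=(L+Rr)[:2]/2; print("lane offset y of TCP line vs tray:", (s["tool_pos"][:2]-cm)@ty, "(want -42)", "TCP->stop along", (sf[:2]-s["tool_pos"][:2])@tx, "laid tip",(Lt[:2]-s["tool_pos"][:2])@tx,(Lt[:2]-cm)@ty)
# tip expectation
print("rib mids", [ (f(x,20,10)[:2]-cm)@ty for x in (38,178,186,405)])
E
```

```text
L,R,LB [431.83664229 235.93957373   5.        ] [452.18553342 382.34553588   5.        ] [648.07664283 204.19489289   5.        ] width 147.81333878797423 len 218.55768710511086
yaw left edge 171.64846172133713 across -187.91281798921057 laid 171.5361874584145 197.72039878608817 [435.82481995 267.50123432  21.        ] [631.39185004 238.39981104  21.        ] stop [443.08693437 338.66655834   5.        ]
lane offset y of TCP line vs tray: -40.99504031097967 (want -42) TCP->stop along 143.30562585886875 laid tip 140.96708894835467 42.09472345319516
rib mids [np.float64(66.273230278238), np.float64(15.065444673389534), np.float64(12.139919607956891), np.float64(-67.91971869099041)]
```

apply_moves:
  targets: "0 0 0.012 0 0 3 4;0 0 0.012 0 0 6 4;0 0 0.012 0 0 9 4;0 0 0.012 0 0 12 4;0 0 0.012 0 0 13 4"

```text
time: 16.2
tool_pos: [584.3, 329.8, 52.9]
tcp_rot: [-179.7, 0.2, 81.5]
ft_force: [-1.0, -0.3, -1.4]
finger_gap: 43.0
```

apply_moves:
  targets: "0 0 0 0 -1.5 0 4;0 0 0 0 -3 1 4;0 0 0 0 -3.4 2 4;0 0 0 0 -3.4 2.5 4;0 0 0 0 -3.4 2.5 4"

```text
time: 16.7
tool_pos: [553.1, 335.6, 31.6]
tcp_rot: [-180.0, 0.0, 81.6]
ft_force: [0.5, -0.8, -1.0]
finger_gap: 42.9
```

```bash
python3 - <<'E'
from h import *
s=sense(); c=cam("wrist",s); print(s["tool_pos"],s["tcp_rot"],s["finger_gap"],s["time"],s["ft_force"])
im=snapshot("wrist")[:,:,::-1].copy(); cv2.imwrite("pics/w10.png",im)
t=np.radians(172.0); tx=np.array([np.cos(t),np.sin(t)]); ty=np.array([-tx[1],tx[0]])
for q,z in [("lane",5),("laid_beam",13),("beam_tip",21),("beam",13)]:
    for d in place_of("wrist",q):
        w=world(c,d["at"],z); print(q,np.round(d["at"]),round(d["confidence"],2),np.round(w),"rel tcp along/lat",(w[:2]-s["tool_pos"][:2])@tx,(w[:2]-s["tool_pos"][:2])@ty)
E
```

```text
[553.11763053 335.61115078  31.63111893] [-1.79961199e+02  4.34134205e-02  8.16255529e+01] 42.948262146346245 16.7 [ 0.50197264 -0.78513767 -1.01124513]
laid_beam [252.  86.] 0.91 [536. 251.  13.] rel tcp along/lat 5.219695839466603 86.16860166508307
beam_tip [ 18. 273.] 0.83 [453. 350.  21.] rel tcp along/lat 100.92788985553489 -0.7441016550154362
beam [285. 276.] 0.83 [565. 335.  13.] rel tcp along/lat -12.198275174411553 -1.5352161772625976
```

```bash
python3 - <<'E'
from h import *
s=sense(); c=cam("wrist",s); im=cv2.imread("pics/w10.png").astype(int)
tx=lambda a:np.array([np.cos(np.radians(a)),np.sin(np.radians(a))]); X=tx(172.); Y=np.array([-X[1],X[0]])
def rel(p,z): w=world(c,p,z)[:2]-s["tool_pos"][:2]; return np.round([w@X,w@Y],1)
for r in (60,90,120,150,180,210,240):
    d=im[r,:,2]-im[r,:,0]; g=cv2.GaussianBlur(im[r].astype(np.float32).sum(1)[None],(1,1),0)[0]
    sat=(d/np.maximum(im[r].sum(1),1)); m=sat>0.12; e=np.flatnonzero(np.diff(m.astype(int)))
    e=[x for x in e]; seg=[(a,b) for a,b in zip(e[:-1],e[1:]) if b-a>30 and m[a+1]]
    print(r,[(a,b,rel((r,a+.5),21).tolist(),rel((r,b+.5),21).tolist()) for a,b in seg])
    # brightness jumps between laid beam and held beam
    k=im[r].sum(1); j=[(x,int(k[x+2]-k[x-2])) for x in range(60,260) if abs(k[x+2]-k[x-2])>60]; print("   ",[(x,v,rel((r,x),10)[1]) for x,v in j][:14])
E
```

```text
60 []
    [(93, -126, np.float64(73.2)), (94, -208, np.float64(72.8)), (95, -238, np.float64(72.4)), (96, -222, np.float64(72.0)), (97, -150, np.float64(71.6)), (98, -75, np.float64(71.1))]
90 []
    [(65, -90, np.float64(86.6)), (66, -178, np.float64(86.2)), (67, -231, np.float64(85.8)), (68, -217, np.float64(85.3)), (69, -153, np.float64(84.9)), (70, -65, np.float64(84.5))]
120 [(np.int64(4), np.int64(120), [65.0, 106.8], [64.7, 60.5]), (np.int64(264), np.int64(309), [64.3, 3.0], [64.1, -15.0])]
    []
150 [(np.int64(23), np.int64(118), [53.1, 101.6], [52.8, 62.7]), (np.int64(226), np.int64(278), [52.5, 18.6], [52.3, -2.6])]
    []
180 [(np.int64(16), np.int64(128), [40.6, 106.9], [40.3, 60.1]), (np.int64(212), np.int64(318), [40.0, 25.0], [39.7, -19.3])]
    []
210 [(np.int64(22), np.int64(124), [27.6, 107.0], [27.2, 63.3]), (np.int64(214), np.int64(250), [27.0, 24.8], [26.9, 9.4]), (np.int64(251), np.int64(322), [26.8, 9.0], [26.6, -21.3])]
    [(60, -232, np.float64(97.5)), (61, -216, np.float64(97.0)), (62, -132, np.float64(96.6))]
240 [(np.int64(28), np.int64(131), [13.9, 107.0], [13.5, 61.9]), (np.int64(224), np.int64(329), [13.2, 21.2], [12.9, -24.8])]
    [(81, -92, np.float64(90.1)), (82, -114, np.float64(89.6)), (83, -78, np.float64(89.2)), (87, -141, np.float64(87.3)), (88, -187, np.float64(86.8)), (89, -161, np.float64(86.3)), (90, -84, np.float64(85.9))]
```

apply_moves:
  targets: "0 0 -0.003 -0.1 0 0.6 4;0 0 -0.003 -0.1 0 1.2 4;0 0 -0.003 -0.1 0 1.6 4;0 0 -0.003 -0.1 0 1.9 4;0 0 -0.003 -0.1 0 2.05 4"

```text
time: 17.45
tool_pos: [552.6, 334.7, 11.0]
tcp_rot: [-180.0, 0.0, 81.8]
ft_force: [0.6, 0.7, -0.4]
finger_gap: 43.0
```

apply_moves:
  targets: "0 0 0 0 -0.1 0.1 4;0 0 0 0 -0.2 0.1 4;0 0 0 0 -0.3 0.1 4;0 0 0 0 -0.4 0.1 4;0 0 0 0 -0.4 0.1 4"

```text
time: 17.95
tool_pos: [549.0, 335.7, 11.0]
tcp_rot: [180.0, -0.0, 81.8]
ft_force: [-0.2, -0.6, -1.3]
finger_gap: 42.9
```

apply_moves:
  targets: "0 0 0 0 -0.05 0.05 4;0 0 0 0 -0.1 0.1 4;0 0 0 0 -0.15 0.1 4;0 0 0 0 -0.2 0.1 4;0 0 0 0 -0.2 0.1 4"

```text
time: 18.45
tool_pos: [547.0, 335.8, 9.8]
tcp_rot: [-180.0, 0.0, 81.8]
ft_force: [0.8, 0.2, -0.2]
finger_gap: 42.5
```

apply_moves:
  targets: "0 0 0 0 -0.05 0 4;0 0 0 0 -0.1 0 4;0 0 0 0 -0.1 0 4;0 0 0 0 -0.1 0 4;0 0 0 0 -0.1 0 4"

```text
time: 18.95
tool_pos: [546.1, 336.0, 9.7]
tcp_rot: [180.0, 0.0, 81.8]
ft_force: [0.8, 0.5, -0.1]
finger_gap: 43.1
```

apply_moves:
  targets: "0 0 0 0 -0.05 0 4;0 0 0 0 -0.1 0 4;0 0 0 0 -0.1 0 4;0 0 0 0 -0.1 0 4;0 0 0 0 -0.1 0 4"

```text
time: 19.45
tool_pos: [545.1, 336.1, 9.8]
tcp_rot: [180.0, -0.0, 81.8]
ft_force: [-0.0, 0.1, -0.5]
finger_gap: 42.8
```

apply_moves:
  targets: "0 0 0 0 -0.05 0 4;0 0 0 0 -0.1 0 4;0 0 0 0 -0.1 0 4;0 0 0 0 -0.1 0 4;0 0 0 0 -0.1 0 4"

```text
time: 19.95
tool_pos: [544.1, 336.3, 9.8]
tcp_rot: [180.0, -0.0, 81.8]
ft_force: [0.1, 0.7, -0.1]
finger_gap: 43.1
```

apply_moves:
  targets: "0 0 0 0 -0.05 0 4;0 0 0 0 -0.1 0 4;0 0 0 0 -0.1 0 4;0 0 0 0 -0.1 0 4;0 0 0 0 -0.1 0 4"

```text
time: 20.45
tool_pos: [543.4, 336.4, 9.9]
tcp_rot: [180.0, -0.0, 81.8]
ft_force: [2.2, -0.1, -0.8]
finger_gap: 42.9
```

apply_moves:
  targets: "0 0 0 0 -0.05 0 4;0 0 0 0 -0.1 0 4;0 0 0 0 -0.1 0 4;0 0 0 0 -0.1 0 4;0 0 0 0 -0.1 0 4"

```text
time: 20.95
tool_pos: [543.2, 336.5, 10.3]
tcp_rot: [179.9, -0.0, 81.8]
ft_force: [6.6, -1.4, -1.9]
finger_gap: 43.0
```

apply_moves:
  targets: "0 0 0 0 0.1 0 4;0 0 0 0 0.1 0.05 4;0 0 0 0 0.1 0.1 4;0 0 0 0 0.1 0.12 4;0 0 0 0 0.1 0.12 4"

```text
time: 21.45
tool_pos: [543.4, 336.5, 9.2]
tcp_rot: [180.0, -0.0, 81.8]
ft_force: [1.4, -1.2, 4.7]
finger_gap: 43.2
```

apply_moves:
  targets: "0 0 0 0 0 0 4.8;0 0 0 0 0 0 5.5;0 0 0 0 0 0 6;0 0 0 0 0 0 6;0 0 0 0 0 0 6"

```text
time: 21.95
tool_pos: [542.9, 336.4, 8.3]
tcp_rot: [-180.0, 0.0, 81.8]
ft_force: [0.4, 1.0, -0.4]
finger_gap: 60.2
```

apply_moves:
  targets: "0 0 0 0 0 -2 6;0 0 0 0 0 -5 6;0 0 0 0 0 -8 6;0 0 0 0 0 -12 6;0 0 0 0 0 -16 6"

```text
time: 22.45
tool_pos: [542.6, 336.1, 169.5]
tcp_rot: [-179.9, 0.0, 81.8]
ft_force: [2.0, -0.3, 0.4]
finger_gap: 60.1
```

apply_moves:
  targets: "0 0 0 0 4 0 6;0 0 0 0 4 0 6;0 0 0 0 4 0 6;0 0 0 0 4 0 6;0 0 0 0 4 0 6"

```text
time: 22.95
tool_pos: [581.7, 330.8, 167.9]
tcp_rot: [-179.9, 0.0, 81.8]
ft_force: [0.6, -0.6, 1.1]
finger_gap: 59.9
```

```bash
python3 - <<'E'
from h import *
s=sense(); c=cam("wrist",s); print(s["tool_pos"],s["tcp_rot"],s["finger_gap"],s["time"],s["ft_force"])
im=snapshot("wrist")[:,:,::-1].copy(); cv2.imwrite("pics/w11.png",im); im=im.astype(int)
X=np.array([np.cos(np.radians(172.)),np.sin(np.radians(172.))]); Y=np.array([-X[1],X[0]])
rel=lambda p,z:np.round([(world(c,p,z)[:2]-[543.4,336.5])@X,(world(c,p,z)[:2]-[543.4,336.5])@Y],1).tolist()
for q,z in [("beam",13),("beam_tip",13),("lane",5),("tray",0)]:
    for d in place_of("wrist",q): print(q,np.round(d["at"]),round(d["confidence"],2),rel(d["at"],z))
for r in (30,60,90,120,150,180,210):
    m=((im[r,:,2]-im[r,:,0])/np.maximum(im[r].sum(1),1)>.14).astype(np.uint8)
    m=cv2.morphologyEx(m[None],cv2.MORPH_CLOSE,np.ones((1,7)))[0].astype(int)
    e=np.flatnonzero(np.diff(m)); print(r,[(a,b,rel((r,a+.5),21),rel((r,b+.5),21)) for a,b in zip(e[:-1],e[1:]) if b-a>25 and m[a+1]])
E
```

```text
[581.71775861 330.80871506 167.85771381] [-1.79927111e+02  3.46040593e-02  8.18470923e+01] 59.91375368140004 22.95 [ 0.5612664  -0.63879542  1.14216086]
beam [145. 277.] 0.98 [-0.0, -2.9]
beam_tip [  5. 276.] 0.84 [98.4, -1.9]
beam_tip [144. 278.] 0.3 [0.3, -3.3]
tray [144. 221.] 0.91 [-0.3, 43.2]
30 []
60 []
90 []
120 []
150 []
180 []
210 []
```

```bash
python3 - <<'E'
from h import *
s=sense(); c=cam("wrist",s); im=cv2.imread("pics/w11.png").astype(int)
X=np.array([np.cos(np.radians(172.)),np.sin(np.radians(172.))]); Y=np.array([-X[1],X[0]])
rel=lambda p,z:np.round([(world(c,p,z)[:2]-[543.4,336.5])@X,(world(c,p,z)[:2]-[543.4,336.5])@Y],1).tolist()
print("laid",[(np.round(d["at"]),rel(d["at"],13)) for d in place_of("wrist","laid_beam")])
for r in (50,100,150,200,220):
    m=((im[r,:,2]-im[r,:,0])/np.maximum(im[r].sum(1),1)>.11).astype(np.uint8)
    m=cv2.morphologyEx(cv2.morphologyEx(m[None],cv2.MORPH_CLOSE,np.ones((1,7))),cv2.MORPH_OPEN,np.ones((1,15)))[0].astype(int)
    e=np.flatnonzero(np.diff(m)); print(r,[(int(a),int(b),rel((r,a+.5),21),rel((r,b+.5),21)) for a,b in zip(e[:-1],e[1:]) if m[a+1]])
    k=im[r].sum(1); print("  jumps",[(x,int(k[x+1]-k[x-1])) for x in range(100,340) if abs(k[x+1]-k[x-1])>30])
E
```

```text
laid [(array([149., 165.]), [-4.2, 85.8])]
50 [(169, 188, [67.5, 74.0], [67.4, 60.4]), (244, 301, [67.3, 20.3], [67.1, -20.5])]
  jumps [(119, 43), (120, 101), (121, 110), (122, 61), (131, 37), (132, 34), (163, -41), (164, -74), (165, -84), (166, -74), (167, -85), (168, -77), (169, -34), (185, -34), (189, 31), (263, 70), (264, 67), (266, -57), (267, -82), (268, -47), (301, 77), (302, 143), (303, 80), (304, -49), (305, -50), (306, 63), (307, 90), (308, 38), (314, -34), (315, -33), (317, 31)]
100 [(130, 191, [33.3, 105.8], [33.1, 60.5]), (244, 301, [33.0, 21.1], [32.8, -21.2])]
  jumps [(122, -34), (123, -74), (124, -100), (125, -81), (126, -63), (127, -43), (148, 31), (151, -38), (193, 31), (296, 31), (298, -35), (299, -32), (319, 57), (320, 88), (321, 105), (322, 89), (323, 32)]
150 [(135, 194, [-3.7, 106.0], [-3.8, 60.5]), (245, 299, [-4.0, 21.3], [-4.1, -20.3])]
  jumps [(129, -49), (151, -88), (152, -129), (153, -93), (154, -40), (191, -32), (196, 31), (327, 74), (328, 144), (329, 126), (330, 50)]
200 [(140, 196, [-43.5, 106.2], [-43.6, 61.4]), (246, 298, [-43.7, 21.4], [-43.9, -20.2])]
  jumps [(193, -41), (194, -118), (195, -174), (196, -99), (197, 33), (198, 123), (199, 127), (200, 63), (203, 47), (204, 37), (206, -80), (207, -64), (209, 63), (210, 34), (235, -37), (236, -60), (238, 71), (239, 85), (240, 35), (242, -70), (243, -59), (245, 64), (246, 49), (300, -39), (301, -55), (302, -46), (303, 32), (304, 83), (305, 50), (310, -35), (313, 38)]
220 [(142, 198, [-60.3, 106.3], [-60.4, 60.8]), (246, 298, [-60.5, 21.8], [-60.7, -20.4])]
  jumps [(136, -43), (194, -32), (195, -97), (196, -148), (197, -120), (199, 92), (200, 132), (201, 107), (202, 52), (207, -71), (208, -66), (210, 63), (211, 41), (237, -46), (239, 67), (240, 62), (243, -83), (244, -75), (246, 90), (247, 61), (300, -65), (301, -64), (303, 75), (304, 69)]
```

```bash
python3 -c "
from bench import *
print(hand_in())"
```

```text
the job is handed in; nothing more can be done
None
```

I weighed the beam and laid it in the empty lane, point against the stop. I handed the job in at about 23 s of the 54 s. `hand_in()` reports no verdict, so the checks below are my own measurements.

- **Weighing:** I stood the beam on edge on the pan and let go, then toppled it flat with the open finger. It came to rest at about (601, 12) mm, against a pan centre of about (601, 13) mm. It lay untouched for over 1 s.
- **Placing:** I gripped it flat, turned it half round and moved it into the lane until I felt the stop (6.6 N). I backed off 1 mm on command, though the measured position moved only about 0.2 mm. I then lowered it to the floor (4.7 N, at the expected height) and let go.
- **Last checks:** In the final wrist image the beam lies parallel to the one already in the tray. Their centre lines measure about 83 mm apart, against a nominal 84 mm, so it sits between the ribs. The gripper was clear and well above the tray.

- **Disagreement:** The network's positions put the beam 2–4 mm off sideways. The edge measurements and the floor height did not support that.
- **Not checked:** I could not view the final picture because the limit of 12 was reached, so the last check is by numbers only. I also did not re-measure the blanks, jar, beaker, tape or spatula; no unexpected force showed during the moves.

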